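# Re-lock the height stud with spanner and lever lock nut

## Task

The drive has shaken the lever lock nut on the small height stud loose. Fit the open-ended spanner on the square setting nut from the side, let go of it with its handle lying beside the stop pin so that the pin holds the nut still, and push the lever round clockwise (seen from above) until the lock nut is home and firmly tight, without losing the setting of the square nut. Then take the spanner off and lay it flat on the worktop well clear of the stand, leaving the things round about alone.

Things in the scene. Friction and masses are not known exactly. Their poses are not given: they have to be found in the camera images.
- stand: Aluminium plate fixed to the worktop, 16 mm thick, spanning x -45 to +45, y -44 to +50 mm, with an upright 17 mm threaded stud, top 74 mm above the worktop. Origin: on the worktop on the stud's axis; z up. The fitted spanner lies flat on the plate, its origin and axes matching the stand's but 16 mm up, handle along +y over the stop pin's foot; between y +50 and +138 mm the handle bridges a gap.
- stop_pin (a point): Top centre of the steel stop pin, 12 mm diameter, 24 mm high, 40 mm above the worktop, at stand x +28.5, y +150 mm. It stands on a 16 mm high foot (x -14 to +42, y +138 to +162 mm), joined to the plate by a 6 mm high bar at x +31 to +41 mm. The fitted spanner's handle passes it on its -x side, about 13 mm to spare, and comes up against it when turned about 0.09 rad clockwise.
- setting_nut (a joint): Angle (rad) of the square setting nut on the stud, relative to the stand, + clockwise seen from above; at 0 its faces are parallel to the stand's x and y. 34 mm square, 18 mm high, lying on the plate (16 to 34 mm above the worktop). It turns stiffly (about 0.1 N m). Its setting is lost if it ends 0.35 rad (20 degrees) or more from 0.
- lock_nut (a joint): Angle (rad) of the lever lock nut relative to the setting nut below it, + clockwise from above = tightening. Starts at 0 to 0.3 (loose), comes hard up at 1.0 (tight), stays where it is left. It drags on the setting nut (0.22 N m), more than that nut's own hold: unless that is held, both turn together and nothing tightens. Firmly tight: pressed at 1.0 with 6 N or more on the knob.
- lever_knob: Upright black round knob, 15 mm diameter (17 mm foot), at the end of the lock nut's lever, 75 mm from the stud's axis. Origin: centre of its underside, 45.5 mm above the worktop; top 77.5 mm above. With both joints at 0 it stands at the stand's -y; tightening carries it towards the stand's -x. Lever: flat bar 13 mm wide, 45.5 to 53.5 mm up; the nut's 44 mm round flange starts 35.5 mm up.
- spanner: Loose open-ended spanner of dark steel, 12 mm thick, 210 mm long, 0.2 kg. Origin: on its underside, between the jaws where the nut's centre sits when fitted; +y along the handle, mouth open to -y. Jaw gap 36 mm, throat 19.5 mm from the origin, jaws reach y -27 mm, flared from -17 mm; head about 66 mm wide, back to y +43. Handle 18 mm wide, round end at y +185 mm.
- spanner_grip (a point): Good place to grip the spanner across its 18 mm handle: 66 mm from the spanner's origin along its +y, at half its thickness (6 mm above its underside).
- label_roll: Roll of labels lying flat, 69 mm diameter, 30 mm high; bystander.
- gauze_pack: Flat gauze pack, 55 x 70 x 10 mm; bystander.
- buckle: Small black buckle, 28 x 34 x 14 mm; bystander.
Mind the look-alikes: they are no part of the job. What is shaped like the spanner but green is not meant.

How it is judged:
On the way, in this order (a step that is already met when the one before it is completed fails the run):
1. the spanner lies seated on the square setting nut, handle along the stand's +y, let go (horizontal distance between spanner and stand below 0.007 m and height (world z) of spanner between 0.012 and 0.021 m and y of spanner_grip in the frame of stand above 0.05 m and contact force between the fingers and spanner below 0.3 N), for 0.2 s.
2. with the spanner still on the setting nut, the lever is pushed up to tight (at least 0.95 rad) and pressed there with 6 N or more (horizontal distance between spanner and stand below 0.007 m and height (world z) of spanner between 0.012 and 0.021 m and y of spanner_grip in the frame of stand above 0.05 m and value of joint setting_nut between -0.35 and 0.35 rad and value of joint lock_nut above 0.95 rad and contact force between anything else and lever_knob above 6 N), for 0.04 s.
At the end, for the whole second after the job is handed in: The lock nut stands tight (0.93 rad or more relative to the setting nut), the setting nut is within 0.35 rad of its zero, and the spanner lies flat and at rest on the worktop with its jaws more than 90 mm from the stud (value of joint setting_nut between -0.35 and 0.35 rad and value of joint lock_nut above 0.93 rad and horizontal distance between spanner and stand above 0.09 m and height (world z) of spanner below 0.006 m and angle between spanner's own z axis and vertical below 0.08 rad and linear speed of spanner below 0.02 m/s); the robot touches nothing.
It fails at once if a bystander (label roll, gauze pack, buckle) is shifted by more than 30 mm (distance of any of label_roll, gauze_pack, buckle from where it was at the start of the episode above 0.03 m).
It also fails if it takes over 61 s, if anything falls off the work surface, if the arm or the gripper's body presses on something with over 40 N, if the wrist force passes 120 N, or if a joint passes its speed limit or range.

## Robot

A 6-joint arm with a two-finger parallel gripper is mounted at the origin on a cart in front of the work surface, level with it; the furniture and walls round the work are solid. World frame = base frame: x ahead of the robot, y to its left, z up, the work surface at z = 0. Lengths are in m, angles in rad, forces in N, time in s.
With the tool pointing down it reaches from about 0.3 to 0.875 m from the base axis. Payload 6.4 kg.
Tool frame: the origin (TCP) lies at the very end of the fingers, on their centre line; the grasp point (between the pads) lies 19 mm behind it; z points along the fingers, y is the line along which they close (so a half turn about z gives the same grasp; the last joint's range is limited). The gripper opens to 85 mm and grips with 20 to 120 N. Pads are 22 mm wide; open, the fingers measure 114 mm over their backs; the gripper's body (76 mm by 85 mm) begins 54 mm behind the grasp point. The pads swing forward as they close: fully open they stand 13 mm farther back than shut.
Start: joints at [-1.34, 0.181, 1.607, -0, 1.354, -0.206], TCP at [0.243, -0.521, 0.231] pointing down, gripper open.
Joint ranges: [-2.99, 2.99], [-0.89, 2.07], [0.3, 2.58], [-1.14, 4.28], [0, 2.63], [-3.12, 3.12]. Speed limits (rad/s): [2.57, 2.57, 3.01, 3.14, 3.14, 3.14].

## Interface

Orientations are given as a unit quaternion [w, x, y, z].
In Python, from bench import ctrl gives the robot as it stands.
- The arm moves only by the tool jog_arm, never from a script. Its argument "series" is a list that holds one entry, the list of rows, each a list of 7 numbers: the shift along the tool's x, y, z in mm, then the turn, a rotation vector about the tool's x, y, z in rad, then the finger opening in mm, from 0 to 85.4. In form: [[[tx, ty, tz, rx, ry, rz, gripper], ...]]. A call has exactly 10 rows; each row shifts and turns the commanded pose from where the row before left it, along the tool's axes as they then stand; what a row does not reach is not made up. A row lasts 1/10 s, in which the tool goes at most 50 mm and 8.59 degrees, less where a joint would pass 70% of its speed; a pose out of reach is approached as far as the arm can. A call with a gripper value outside its range is refused whole. The fingers move at their own pace and stop on an object; the grip force is fixed at half the most. Time passes only in rows, so rows that do not move let the fingers close, or fill a call up. It gives the time, the measured TCP pose, the force, the opening and the grip force at its end, in the units of the state.
- ctrl.get_obs(): the state, without advancing time (a new reading comes with each control period).
- ctrl.camera(name): name is "scene" or "top" or "wrist"; returns a dict with "frame" (384x512x3 uint8, blue, green, red), "z_map" (384x512 float32, m along the optical axis (not along the pixel's ray), 0 where there is no reading), "fx", "fy", "cx", "cy" (pixels), "k1" (the pictures are not rectified: a ray, as slopes to the right and down, at radius r is drawn at 1 + k1 r^2 times it, then the intrinsics apply), "xyz" and "rotation" of the camera in the world. Camera axes: x right, y down, z forward; pixel columns grow to the right and rows downward; lengths in m; the calibration is good to about 2 mm. A picture is of the moment at which its call begins.
- ctrl.hand_in(): hands the job in; it is judged then, once.
The state is a dict: "time_s": time; "q": joint angles; "dq": joint speeds; "joint_efforts": joint torques, N m; "eef_pos": TCP position; "eef_rot": TCP orientation; "wrist_force": force on the tool from outside, world axes, zero at the start; "torque": the same for the moment, N m; "opening": opening from 0.0 (shut) to 1.0 (fully open); "grasp_force": force on a finger pad.
Only numpy, scipy, OpenCV 4.12 (cv2) and the standard library are available. Lean on these libraries where they do the work, as an engineer would, in place of code of your own. Each camera call takes 0.05 s, during which the arm holds its last target. There are 200 camera calls.

## Working session

There is one attempt and no reset: what is moved stays moved. The work goes in short steps, Python scripts to look and compute and a tool call to move; the robot and the scene stay as the last step left them, time stands still between calls to the robot, and variables do not carry over. Pictures are saved under pics/ and viewed, at most 10 in all, crops included, and the job is handed in when it is done.

Besides the shell and the picture viewer there is one more tool, called after "Request:" as name(argument=value, ...), one argument or row to a line, values as JSON. jog_arm: Moves the arm, as the interface text tells. Its arguments: {"type":"object","properties":{"series":{"type":"array"}},"required":["series"]}

```bash
mkdir -p pics; ls; cat > h.py <<'E'
import numpy as np, cv2
from bench import ctrl
def undist(c,px):
    px=np.atleast_2d(np.array(px,float))
    K=np.array([[c['fx'],0,c['cx']],[0,c['fy'],c['cy']],[0,0,1]])
    return cv2.undistortPoints(px.reshape(-1,1,2),K,np.array([c['k1'],0,0,0.])).reshape(-1,2)
def R(c):
    r=np.array(c['rotation'],float)
    if r.size==4:
        from scipy.spatial.transform import Rotation as Ro
        return Ro.from_quat(np.roll(r.ravel(),-1)).as_matrix()
    return r.reshape(3,3)
def plane(c,px,z):
    d=np.c_[undist(c,px),np.ones(len(np.atleast_2d(px)))]@R(c).T
    o=np.array(c['xyz']); return o+d*((z-o[2])/d[:,2])[:,None]
def depthpt(c,px):
    px=np.atleast_2d(px); u=undist(c,px)
    z=np.array([c['z_map'][int(p[1]),int(p[0])] for p in px])
    return np.array(c['xyz'])+(np.c_[u,np.ones(len(u))]*z[:,None])@R(c).T
E
python3 - <<'E'
from h import *
o=ctrl.get_obs(); print(o)
ims=[]
for n in ["scene","top","wrist"]:
    c=ctrl.camera(n); np.save(f'/tmp/{n}.npy',c,allow_pickle=True)
    cv2.imwrite(f'pics/{n}0.png',c['frame']); print(n,c['xyz'],np.round(R(c),3).tolist(),c['fx'],c['k1'],(c['z_map']>0).mean())
E
```

```text
pics
{'time_s': 0.0, 'q': array([-1.34029576e+00,  1.81501527e-01,  1.60803245e+00, -5.66537335e-06,
        1.35381270e+00, -2.06293439e-01]), 'dq': array([ 0.00029425, -0.00048936, -0.0014333 ,  0.00068362,  0.00176299,
        0.00073362]), 'joint_efforts': array([-1.69838804e-03, -4.44872653e+01, -3.51340127e+01, -3.60417198e-04,
        9.06761969e-03, -2.23689568e-05]), 'eef_pos': array([ 0.24313161, -0.52044351,  0.23039457]), 'eef_rot': array([-8.76914006e-04,  9.76245508e-01,  2.16665499e-01, -1.33802352e-05]), 'wrist_force': array([ 0.0183047 ,  0.7905779 , -0.24012337]), 'torque': array([-0.01795287,  0.00999274,  0.00929291]), 'grasp_force': 0.0, 'opening': 0.9989361056346978}
scene [-0.1953922  -0.90324523  0.57354719] [[0.808, -0.222, 0.546], [-0.589, -0.33, 0.737], [0.017, -0.918, -0.397]] 433.31261412790707 0.04578886049427355 0.8673299153645834
top [0.35290823 0.01876925 1.29955429] [[0.029, -0.992, 0.12], [-1.0, -0.028, 0.005], [-0.001, -0.12, -0.993]] 481.7038972154601 -0.04605759473312336 0.9959208170572916
wrist [ 0.30591263 -0.49142989  0.37437239] [[0.423, -0.871, -0.251], [-0.906, -0.407, -0.116], [-0.001, 0.276, -0.961]] 298.89711362729173 0.003877357541854332 0.99566650390625
```

View pics/top0.png

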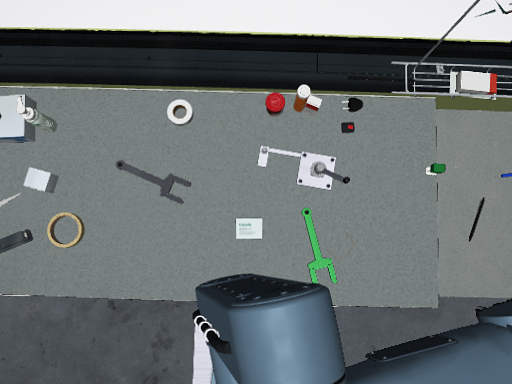

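View pics/scene0.png

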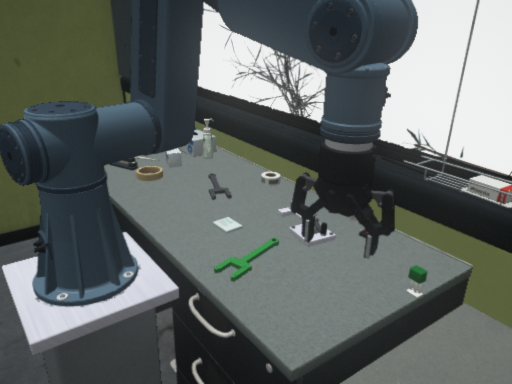

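The top view shows the dark spanner at about (150,180), with its jaws to the right and round handle end at (120,164). The look-alike is the green spanner at (315,245). The dark bar at (15,240) and the black plug at (352,104) are a different shape. The stand is at (318,170), stop pin at (264,150), knob at (346,180). Bystanders are the label roll (180,111), gauze (249,229) and buckle (348,127). I choose the dark one at (150,180).

```bash
cat >> h.py <<'E'
def blob(m,near):
    n,l,s,ce=cv2.connectedComponentsWithStats(m.astype(np.uint8),connectivity=8)
    ok=[i for i in range(1,n) if s[i,4]>15]
    i=min(ok,key=lambda i:min(np.hypot(*(np.argwhere(l==i)[:,::-1]-near).T)))
    return l==i
def edgepts(m):
    cs,_=cv2.findContours(m.astype(np.uint8),cv2.RETR_EXTERNAL,cv2.CHAIN_APPROX_NONE)
    return max(cs,key=len)[:,0,:].astype(float)
def spanner(c,m,z):
    """origin and axis(+y) of the spanner from its mask, on plane z; returns origin, yaw of +y axis, length,width"""
    yy,xx=np.nonzero(m); P=plane(c,np.c_[xx,yy],z)[:,:2]
    ctr=P.mean(0); v=np.linalg.svd(P-ctr,full_matrices=False)[2][0]
    for _ in range(6):
        s=(P-ctr)@v; w=(P-ctr)@np.array([-v[1],v[0]])
        wid=lambda q:np.ptp(w[q]) if q.any() else 0
        if wid(s>np.percentile(s,97))>wid(s<np.percentile(s,3)): v=-v; continue
        E=s.max(); h=(s<E-25e-3)&(s>E-125e-3)   # handle part, symmetric
        H=P[h]; ctr=H.mean(0); u=np.linalg.svd(H-ctr,full_matrices=False)[2][0]; v=u*np.sign(u@v)
    s=(P-ctr)@v; w=(P-ctr)@np.array([-v[1],v[0]])
    return ctr+v*(s.max()-.185),v,np.ptp(s),np.ptp(w)
E
python3 - <<'E'
from h import *
t=np.load('/tmp/top.npy',allow_pickle=True).item(); s=np.load('/tmp/scene.npy',allow_pickle=True).item()
f=t['frame'].astype(int); g=f.mean(2); sat=f.max(2)-f.min(2)
m=blob((g<75)&(sat<25),(150,175))
print('table grey',f[200,200],'sp px',m.sum())
O,v,L,W=spanner(t,m,.012); print('top spanner O',O,'yaw',np.degrees(np.arctan2(v[1],v[0])),L,W)
fs=s['frame'].astype(int); ms=blob((fs.mean(2)<75)&(fs.max(2)-fs.min(2)<25)&(np.indices((384,512))[1]>200)&(np.indices((384,512))[1]<236)&(np.indices((384,512))[0]>165)&(np.indices((384,512))[0]<205),(218,185))
O2,v2,L2,W2=spanner(s,ms,.012); print('scene spanner',O2,np.degrees(np.arctan2(v2[1],v2[0])),L2,W2)
print('depth z spanner',[np.round(depthpt(t,p),4).tolist() for p in [(140,172),(150,176)]])
w=blob((g>150)&(np.indices((384,512))[0]>145),(305,160)); 
# plate
k=cv2.morphologyEx(w.astype(np.uint8),cv2.MORPH_OPEN,np.ones((13,13)))
e=edgepts(k); r=cv2.minAreaRect(plane(t,e,.016)[:,:2].astype(np.float32)*1000); print('plate',r)
print('bx',cv2.boundingRect(k))
for n,p in dict(stud=(318,167),knob=(347,180),pin=(264,150),plate=(306,160)).items(): print(n,depthpt(t,p))
a=cv2.resize(t['frame'][130:215,100:360],None,fx=3,fy=3,interpolation=cv2.INTER_CUBIC)
b=cv2.resize(s['frame'][165:250,190:345],None,fx=3.4,fy=3.4,interpolation=cv2.INTER_CUBIC)
out=np.zeros((a.shape[0]+b.shape[0],780,3),np.uint8); out[:a.shape[0],:a.shape[1]]=a; out[a.shape[0]:,:b.shape[1]]=b
cv2.imwrite('pics/crop1.png',out); print(out.shape)
E
```

```text
table grey [128 130 122] sp px 173
top spanner O [0.61284845 0.13653215] yaw 135.94871882493305 0.07239056399332178 0.0899462930160207
scene spanner [0.33951651 0.26669075] -14.217489523874239 0.041493890420696046 0.06832886944011762
depth z spanner [[[0.5357, 0.3201, 0.0127]], [[0.5262, 0.2934, 0.0077]]]Traceback (most recent call last):
  File "<stdin>", line 13, in <module>
  File "h.py", line 27, in edgepts
    return max(cs,key=len)[:,0,:].astype(float)
           ~~~^^^^^^^^^^^^
ValueError: max() iterable argument is empty
```

```bash
python3 - <<'E'
from h import *
t=np.load('/tmp/top.npy',allow_pickle=True).item(); s=np.load('/tmp/scene.npy',allow_pickle=True).item()
f=t['frame'].astype(int); g=f.mean(2); sat=f.max(2)-f.min(2)
print('g spanner',g[168:182,130:160:5].astype(int).tolist()[4], 'plate row',g[160,290:345:3].astype(int))
I=np.indices((384,512))
m=blob((g<103)&(I[1]>108)&(I[1]<200)&(I[0]>150)&(I[0]<212),(150,176))
O,v,L,W=spanner(t,m,.012); print('top spanner O',O,'yaw',np.degrees(np.arctan2(v[1],v[0])),L,W)
w=(g>165)&(I[0]>140)&(I[0]<195)&(I[1]>285)&(I[1]<345)
k=cv2.morphologyEx(w.astype(np.uint8),cv2.MORPH_OPEN,np.ones((5,5)))
e=edgepts(blob(k,(306,160))); r=cv2.minAreaRect(plane(t,e,.016)[:,:2].astype(np.float32)*1000); print('plate',r)
for n,p in dict(stud=(318,167),knob=(347,180),pin=(264,150),plate=(306,160)).items(): print(n,depthpt(t,p))
a=cv2.resize(t['frame'][130:215,100:360],None,fx=3,fy=3,interpolation=cv2.INTER_CUBIC)
b=cv2.resize(s['frame'][165:250,190:345],None,fx=3.4,fy=3.4,interpolation=cv2.INTER_CUBIC)
out=np.zeros((a.shape[0]+b.shape[0],780,3),np.uint8); out[:a.shape[0],:a.shape[1]]=a; out[a.shape[0]:,:b.shape[1]]=b
cv2.imwrite('pics/crop1.png',out); print(out.shape)
E
```

```text
g spanner [87, 81, 80, 84, 126, 127] plate row [126 128 130 118 226 226 225 223 224 227 225 225 225 230  27 158 128 129
 127]
top spanner O [0.49122295 0.2162446 ] yaw 68.34150859767597 0.21254004964101447 0.06758391620930077
plate ((553.673828125, -154.8487091064453), (93.1666488647461, 90.73015594482422), 81.5395736694336)
stud [[ 0.55293423 -0.1524357   0.07444021]]
knob [[ 0.5208738  -0.22683102  0.07751186]]
pin [[ 0.60035768 -0.01317778  0.03903075]]
plate [[ 0.5812071  -0.12826147  0.01306985]]
(544, 780, 3)
```

View pics/crop1.png

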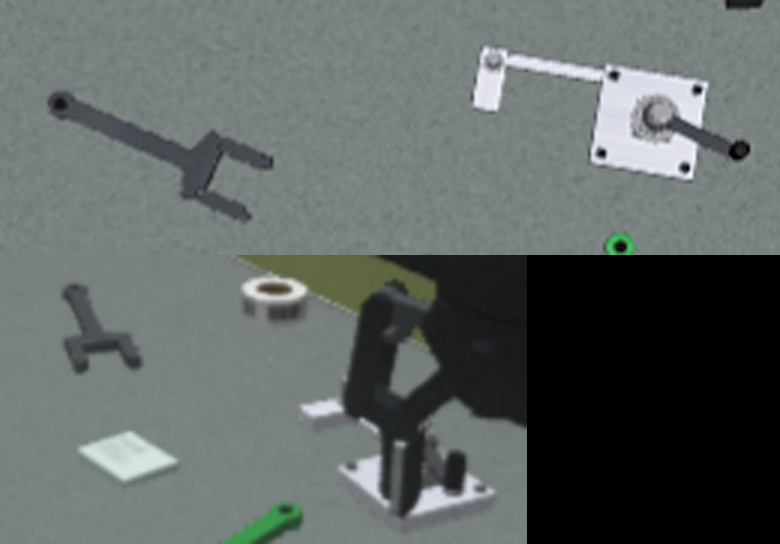

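The crop shows the dark spanner lying jaws-right: handle end at crop (60,103), jaws at (260,160) and (245,213). The stand has its pin at (493,60), stud at (658,112) and knob at (738,150). Sizes and heights agree with the text (length 212 mm, stud top 74 mm, knob top 77.5 mm, stand yaw about -8°). Now moving above the spanner.

Request:
jog_arm(
  series=[
    [[32.5, -33.8, 2.2, 0, 0, 0, 85], [32.5, -33.8, 2.2, 0, 0, 0, 85], [32.5, -33.8, 2.2, 0, 0, 0, 85], [32.5, -33.8, 2.2, 0, 0, 0, 85], [32.5, -33.8, 2.2, 0, 0, 0, 85], [32.5, -33.8, 2.2, 0, 0, 0, 85], [32.5, -33.8, 2.2, 0, 0, 0, 85], [32.5, -33.8, 2.2, 0, 0, 0, 85], [32.5, -33.8, 2.2, 0, 0, 0, 85], [32.5, -33.8, 2.2, 0, 0, 0, 85]],
  ],
)

```text
time_s: 1.15
eef_pos: [0.3949, -0.0754, 0.2093]
eef_rot: [0.0, 0.976, 0.216, 0.0]
wrist_force: [1.6, 0.1, 0.2]
opening: 0.997
grasp_force: 0.0
```

Request:
jog_arm(
  series=[
    [[32.5, -33.8, 2.2, 0, 0, 0, 85], [32.5, -33.8, 2.2, 0, 0, 0, 85], [32.5, -33.8, 2.2, 0, 0, 0, 85], [32.5, -33.8, 2.2, 0, 0, 0, 85], [32.5, -33.8, 2.2, 0, 0, 0, 85], [32.5, -33.8, 2.2, 0, 0, 0, 85], [32.5, -33.8, 2.2, 0, 0, 0, 85], [32.5, -33.8, 2.2, 0, 0, 0, 85], [0, 0, 0, 0, 0, -0.126, 85], [0, 0, 0, 0, 0, -0.126, 85]],
  ],
)

```text
time_s: 2.15
eef_pos: [0.5155, 0.2793, 0.1905]
eef_rot: [-0.0, 0.94, 0.341, -0.001]
wrist_force: [-0.4, -0.7, -0.2]
opening: 0.995
grasp_force: 0.0
```

Request:
jog_arm(
  series=[
    [[0, 0, 0, 0, 0, -0.126, 85], [0, 0, 0, 0, 0, -0.126, 85], [0, 0, 0, 0, 0, -0.126, 85], [0, 0, 0, 0, 0, -0.126, 85], [0, 0, 0, 0, 0, 0, 85], [0, 0, 0, 0, 0, 0, 85], [0, 0, 0, 0, 0, 0, 85], [0, 0, 0, 0, 0, 0, 85], [0, 0, 0, 0, 0, 0, 85], [0, 0, 0, 0, 0, 0, 85]],
  ],
)

```text
time_s: 3.15
eef_pos: [0.516, 0.2777, 0.1917]
eef_rot: [-0.0, 0.828, 0.561, 0.0]
wrist_force: [0.8, 0.3, -0.5]
opening: 0.994
grasp_force: 0.0
```

```bash
cat >> h.py <<'E'
def tool():
    from scipy.spatial.transform import Rotation as Ro
    o=ctrl.get_obs(); return np.array(o['eef_pos']),Ro.from_quat(np.roll(o['eef_rot'],-1)).as_matrix(),o
def goto(p,yaw):
    """shift mm in tool axes and turn about tool z (rad) to have TCP at p, tool x at world yaw(deg)"""
    e,Rt,o=tool(); y=np.degrees(np.arctan2(Rt[1,0],Rt[0,0]))
    print('shift mm',np.round(Rt.T@(np.array(p)-e)*1000,1),'rz',round(-np.radians((yaw-y+180)%360-180),3),'yaw now',round(y,2),'tilt z',np.round(Rt[:2,2],4))
E
python3 - <<'E'
from h import *
c=ctrl.camera('wrist'); cv2.imwrite('pics/w1.png',c['frame']); np.save('/tmp/w1.npy',c)
f=c['frame'].astype(int); g=f.mean(2)
m=blob((g<100)&(g>55),(256,150)); print(m.sum(), cv2.boundingRect(m.astype(np.uint8)))
try: print(spanner(c,m,.012))
except Exception as e: print(e)
goto([.5156,.2776,.19],68.3)
E
```

```text
4363 (230, 49, 60, 196)
(array([0.49241354, 0.21912777]), array([0.36846953, 0.92963982]), np.float64(0.21222231460020247), np.float64(0.06665387382608559))
shift mm [-0.2 -0.3  1.7] rz 0.0 yaw now 68.32 tilt z [-0.  0.]
```

View pics/w1.png

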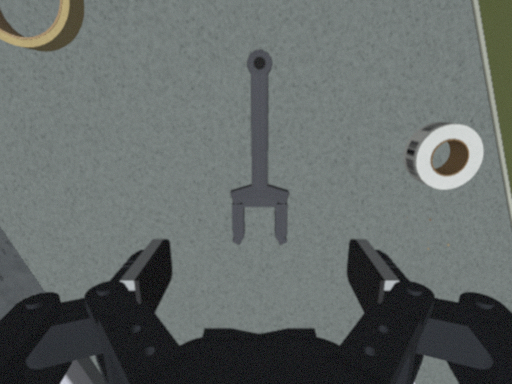

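The wrist view shows the spanner along the image column 260: hole at (259,63), head at y≈195, jaw tips at (238,241) and (281,241). The two views agree within 3 mm on the 12 mm plane, with the right length. Descending to grip.

Request:
jog_arm(
  series=[
    [[1.7, 0, 45, 0, 0, 0, 50], [0, 0, 45, 0, 0, 0, 50], [0, 0, 45, 0, 0, 0, 50], [0, 0, 35, 0, 0, 0, 50], [0, 0, 12, 0, 0, 0, 50], [0, 0, 5, 0, 0, 0, 50], [0, 0, 0, 0, 0, 0, 50], [0, 0, 0, 0, 0, 0, 5], [0, 0, 0, 0, 0, 0, 5], [0, 0, 0, 0, 0, 0, 5]],
  ],
)

```text
time_s: 4.2
eef_pos: [0.5182, 0.2798, 0.0069]
eef_rot: [0.001, 0.827, 0.562, 0.002]
wrist_force: [-0.5, -0.4, 5.6]
opening: 0.181
grasp_force: 58.7
```

Request:
jog_arm(
  series=[
    [[0, 0, 0, 0, 0, 0, 5], [0, 0, 0, 0, 0, 0, 5], [0, 0, 0, 0, 0, 0, 5], [0, 0, 0, 0, 0, 0, 5], [0, 0, 0, 0, 0, 0, 5], [0, 0, -5, 0, 0, 0, 5], [0, 0, -20, 0, 0, 0, 5], [0, 0, -25, 0, 0, 0, 5], [0, 0, -30, 0, 0, 0, 5], [0, 0, 0, 0, 0, 0, 5]],
  ],
)

```text
time_s: 5.2
eef_pos: [0.5198, 0.2804, 0.0896]
eef_rot: [0.001, 0.827, 0.562, 0.004]
wrist_force: [1.9, -0.1, -1.5]
opening: 0.184
grasp_force: 59.0
```

Request:
jog_arm(
  series=[
    [[-36.7, 22.7, -8.6, 0, 0, 0, 5], [-36.7, 22.7, -8.6, 0, 0, 0, 5], [-36.7, 22.7, -8.6, 0, 0, 0, 5], [-36.7, 22.7, -8.6, 0, 0, 0, 5], [-36.7, 22.7, -8.6, 0, 0, 0, 5], [-36.7, 22.7, -8.6, 0, 0, 0, 5], [-36.7, 22.7, -8.6, 0, 0, 0, 5], [0, 0, 0, 0, 0, -0.118, 5], [0, 0, 0, 0, 0, -0.118, 5], [0, 0, 0, 0, 0, 0, 5]],
  ],
)

```text
time_s: 6.2
eef_pos: [0.5688, -0.0185, 0.1439]
eef_rot: [-0.001, 0.756, 0.655, -0.0]
wrist_force: [0.2, -0.6, -2.7]
opening: 0.181
grasp_force: 59.0
```

```bash
python3 - <<'E'
from h import *
c=ctrl.camera('wrist'); cv2.imwrite('pics/w2.png',c['frame']); np.save('/tmp/w2.npy',c)
t=ctrl.camera('top'); np.save('/tmp/top2.npy',t)
e,Rt,o=tool(); print(e,o['wrist_force'],o['opening']); goto(e,82)
a=cv2.resize(t['frame'][120:200,220:370],None,fx=3.4,fy=3.4,interpolation=cv2.INTER_CUBIC)
out=np.zeros((384+a.shape[0],512,3),np.uint8); a=a[:216]; out=np.zeros((600,512,3),np.uint8); out[:384]=c['frame']; out[384:,:a.shape[1]]=a
cv2.imwrite('pics/w2b.png',out)
E
```

```text
[ 0.56890611 -0.01788913  0.14412217] [ 0.30683576 -0.13684896 -2.11176358] 0.18131383582523602
shift mm [0. 0. 0.] rz -0.005 yaw now 81.69 tilt z [-0.0012  0.0003]
```

View pics/w2b.png

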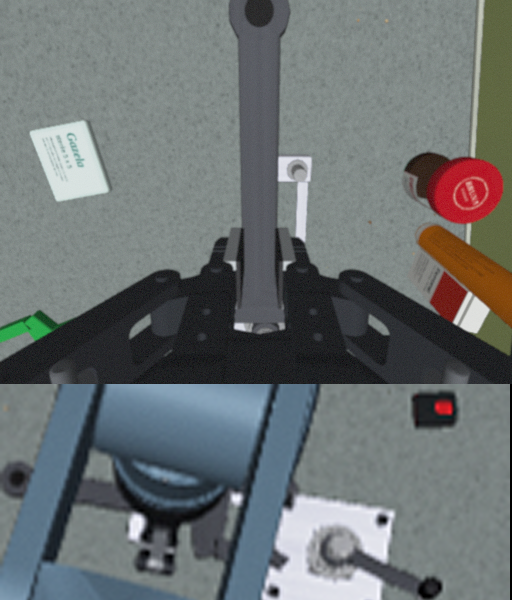

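The wrist view shows the held handle (hole at (260,10)) beside the pin at (298,172), and the gripper covers the stand. The top crop shows the plate with its stud at (340,548) and the knob at (430,588). I'll now refine the pin, stand and in-hand spanner poses.

```bash
python3 - <<'E'
from h import *
L=lambda n:np.load(f'/tmp/{n}.npy',allow_pickle=True).item()
t,w1,w2=L('top'),L('w1'),L('w2'); I=np.indices((384,512))
def gray(c): return c['frame'].astype(float).mean(2)
def cen(m): yy,xx=np.nonzero(m); return [xx.mean(),yy.mean()]
# hole: dark spot
def hole(c,near,r,th):
    g=gray(c); return cen((g<th)&(np.hypot(I[1]-near[0],I[0]-near[1])<r))
h1=hole(w1,(259,63),9,45); h2=hole(w2,(260,10),17,45); h0=hole(t,(120,164),4,60)
print('hole px',h0,h1,h2)
H1=plane(w1,[h1],.012)[0]; H0=plane(t,[h0],.012)[0]; print('hole top/wrist',H0,H1)
# two-ray height
def ray(c,p):
    d=np.r_[undist(c,p)[0],1]@R(c).T; return np.array(c['xyz']),d
def tri(a,b):
    (o1,d1),(o2,d2)=a,b; s=np.linalg.lstsq(np.c_[d1,-d2],o2-o1,rcond=None)[0]; p,q=o1+s[0]*d1,o2+s[1]*d2; return (p+q)/2,np.linalg.norm(p-q)
print('hole tri',tri(ray(t,h0),ray(w1,h1)))
g=gray(w1);O,v,_,_=spanner(w1,blob((g<100)&(g>55),(256,150)),.012); print('O1',O,'hole y',(H1[:2]-O)@v)
# held handle: depth along it, axis
for r in (40,100,160,200): print(r,depthpt(w2,[(260,r)])[0].round(4))
zt=np.median([depthpt(w2,[(260,r)])[0][2] for r in range(40,200,10)]); print('ztop',zt)
g2=gray(w2); ed=[]
for r in range(50,150,5):
    x=np.nonzero((g2[r,215:305]<100))[0]+215; ed.append((( x.min()+x.max())/2,r))
A=plane(w2,ed,zt)[:,:2]; c0=A.mean(0); u=np.linalg.svd(A-c0)[2][0]; u*=np.sign(u[1]); print('handle yaw',np.degrees(np.arctan2(u[1],u[0])))
H2=plane(w2,[h2],zt)[0]; e,Rt,o=tool()
yh=(H1[:2]-O)@v; O2=H2[:2]-u*yh; print('O2',O2,'rel tool mm',Rt.T[:2,:2]@(O2-e[:2])*1000,'axis-line O2 off',np.cross(u,O2-c0)*1000)
# pin
for n,c,p,rr in (('top',t,(264,150),5),('w2',w2,(298,172),14)):
    gg=gray(c); m=(np.hypot(I[1]-p[0],I[0]-p[1])<rr); print(n,'pin patch',gg[p[1]-8:p[1]+9:2,p[0]-8:p[0]+9:2].astype(int).tolist())
    print(plane(c,[p],.04),depthpt(c,[p]))
E
```

```text
hole px [np.float64(119.75), np.float64(164.25)] [np.float64(259.06410256410254), np.float64(62.756410256410255)] [np.float64(258.65194805194807), np.float64(11.563636363636364)]
hole top/wrist [0.55552402 0.37676719 0.012     ] [0.55579869 0.37943488 0.012     ]
hole tri (array([5.56870415e-01, 3.80425846e-01, 1.30187042e-04]), np.float64(0.0012650156996153262))
O1 [0.49241354 0.21912777] hole y 0.17238337486922273
40 [0.5818 0.076  0.1502]
100 [0.5784 0.0523 0.1492]
160 [0.5746 0.0258 0.1501]
200 [0.5719 0.0064 0.1502]
ztop 0.15025852763102665
handle yaw 81.95008244413293
O2 [ 0.55857903 -0.0841539 ] rel tool mm [-67.06157349  -0.6430739 ] axis-line O2 off 0.030247527232397237
top pin patch [[129, 125, 128, 126, 119, 129, 128, 121, 124], [123, 129, 127, 121, 121, 126, 128, 127, 127], [125, 127, 112, 221, 180, 176, 163, 121, 131], [130, 124, 193, 188, 166, 153, 238, 174, 189], [127, 128, 217, 133, 173, 131, 223, 233, 230], [126, 128, 205, 149, 101, 138, 159, 129, 174], [130, 121, 231, 227, 213, 211, 148, 126, 124], [125, 99, 234, 228, 230, 234, 150, 130, 128], [128, 147, 233, 226, 229, 238, 124, 128, 128]]
[[ 0.60016741 -0.01315321  0.04      ]] [[ 0.60035768 -0.01317778  0.03903075]]
w2 pin patch [[165, 165, 149, 130, 121, 142, 159, 163, 194], [165, 137, 100, 93, 87, 85, 127, 162, 171], [164, 112, 98, 103, 105, 109, 98, 136, 167], [155, 102, 99, 140, 161, 167, 164, 146, 158], [160, 105, 129, 166, 170, 168, 171, 171, 161], [165, 124, 155, 171, 168, 168, 172, 168, 174], [165, 151, 158, 175, 171, 168, 168, 169, 180], [190, 165, 152, 175, 174, 171, 167, 171, 209], [216, 208, 185, 167, 170, 172, 173, 184, 217]]
[[ 0.60251282 -0.00888595  0.04      ]] [[ 0.60247591 -0.00879696  0.04037013]]<stdin>:27: DeprecationWarning: Arrays of 2-dimensional vectors are deprecated. Use arrays of 3-dimensional vectors instead. (deprecated in NumPy 2.0)
```

```bash
cat >> h.py <<'E'
def cloud(c):
    I=np.indices(c['z_map'].shape); px=np.c_[I[1].ravel(),I[0].ravel()]
    P=np.array(c['xyz'])+(np.c_[undist(c,px),np.ones(len(px))]*c['z_map'].ravel()[:,None])@R(c).T
    return P.reshape(*c['z_map'].shape,3)
E
python3 - <<'E'
from h import *
L=lambda n:np.load(f'/tmp/{n}.npy',allow_pickle=True).item()
for n in ('top','top2','w2'):
    c=L(n); P=cloud(c)
    for k,p,lo,hi,r in (('pin',(.601,-.011),.034,.046,.016),('stud',(.553,-.156),.066,.082,.02),('knob',(.521,-.227),.068,.085,.016)):
        m=(np.hypot(P[...,0]-p[0],P[...,1]-p[1])<r)&(P[...,2]>lo)&(P[...,2]<hi)
        if m.sum()>4:
            yy,xx=np.nonzero(m); q=[(xx.min()+xx.max())/2,(yy.min()+yy.max())/2]
            print(n,k,m.sum(),'px',[xx.mean().round(2),yy.mean().round(2)],'bbox',np.ptp(xx)+1,np.ptp(yy)+1,P[m].mean(0).round(4), 'std z',P[m][:,2].std().round(4))
    if n!='w2':
        f=c['frame'].astype(int).mean(2); I=np.indices(f.shape)
c=L('top'); P=cloud(c); f=c['frame'].mean(2)
# plate edges: line fits on threshold crossing (white/table)
w=((f>175)).astype(np.uint8); w[:, :297]=0; w[:,340:]=0; w[:145]=0; w[195:]=0
hull=cv2.convexHull(np.argwhere(w)[:,::-1].astype(np.int32)); r=cv2.minAreaRect((plane(c,hull[:,0].astype(float),.016)[:,:2]*1000).astype(np.float32)); print(r)
E
```

```text
top pin 16 px [np.float64(264.0), np.float64(149.5)] bbox 5 4 [ 0.6015 -0.0131  0.0403] std z 0.0023
top stud 47 px [np.float64(319.81), np.float64(167.64)] bbox 8 8 [ 0.5516 -0.1573  0.0732] std z 0.0029
top knob 29 px [np.float64(346.59), np.float64(179.72)] bbox 6 6 [ 0.5217 -0.2259  0.0768] std z 0.0023
top2 stud 48 px [np.float64(319.73), np.float64(167.62)] bbox 8 8 [ 0.5517 -0.1571  0.073 ] std z 0.0031
top2 knob 29 px [np.float64(346.59), np.float64(179.72)] bbox 6 6 [ 0.5216 -0.2258  0.0774] std z 0.0033
w2 pin 164 px [np.float64(299.82), np.float64(174.57)] bbox 15 15 [ 0.6037 -0.0112  0.0407] std z 0.0017
((554.2379150390625, -149.57455444335938), (104.12361907958984, 90.74948120117188), 82.05574035644531)
```

Request:
jog_arm(
  series=[
    [[-5, 3, 0, 0, 0, 0, 5], [-6, 2.6, 0, 0, 0, 0, 5], [0, 0, 25, 0, 0, 0, 5], [0, 0, 30, 0, 0, 0, 5], [0, 0, 25, 0, 0, 0, 5], [0, 0, 18, 0, 0, 0, 5], [0, 0, 0, 0, 0, 0, 5], [0, 0, 0, 0, 0, 0, 5], [0, 0, 0, 0, 0, 0, 5], [0, 0, 0, 0, 0, 0, 5]],
  ],
)

```text
time_s: 7.3
eef_pos: [0.5746, -0.0301, 0.0484]
eef_rot: [0.001, 0.756, 0.655, 0.001]
wrist_force: [0.2, 0.5, -2.5]
opening: 0.183
grasp_force: 59.1
```

```bash
cat > m.py <<'E'
from h import *
def measure(tag):
    """held spanner and pin by the wrist camera; prints spanner in stand frame"""
    c=ctrl.camera('wrist'); np.save(f'/tmp/{tag}.npy',c); cv2.imwrite(f'pics/{tag}.png',c['frame']); P=cloud(c)
    e,Rt,o=tool(); g=c['frame'].astype(float).mean(2)
    top=e[2]+.006; X=(P[...,:2]-e[:2])@Rt[:2,0]; Y=(P[...,:2]-e[:2])@Rt[:2,1]
    m=(abs(P[...,2]-top)<.005)&(X>.03)&(X<.10)&(abs(Y)<.02)&(g<110)
    zt=np.median(P[m][:,2]); A=[];B=[]
    for r in range(384):
        x=np.nonzero(m[r])[0]
        if len(x)>8: q=plane(c,[((x.min()+x.max())/2,r)],zt)[0]; A.append(q[:2])
    A=np.array(A); c0=A.mean(0); u=np.linalg.svd(A-c0)[2][0]; u*=np.sign(u@Rt[:2,0])
    d=(P[m][:,:2]-c0)@u; pf=np.polyfit(d,P[m][:,2],1)
    n=np.array([u[1],-u[0]]); off=(e[:2]-c0)@n
    O=e[:2]-n*off-u*.067   # grip 67 mm from the origin
    yaw=np.degrees(np.arctan2(u[1],u[0])); print(tag,'TCP',e.round(4),'F',o['wrist_force'].round(1),'ztop',zt.round(4),'slope',pf[0].round(4),'yaw',yaw.round(2),'O',O.round(4))
    p=(.6037,-.0112); m=(np.hypot(P[...,0]-p[0],P[...,1]-p[1])<.012)&(abs(P[...,2]-.04)<.005)
    if m.sum()>20:
        q=P[m].mean(0); a=np.radians(-8.3); M=np.array([[np.cos(a),-np.sin(a)],[np.sin(a),np.cos(a)]])
        S=q[:2]-M@np.array([.0285,.15]); print('pin',q.round(4),m.sum(),'S',S.round(4),'spanner in stand mm',(M.T@(O-S)*1000).round(1),'tool yaw',np.degrees(np.arctan2(Rt[1,0],Rt[0,0])).round(2))
E
python3 -c "
from m import *; measure('w3')"
```

```text
w3 TCP [ 0.5744 -0.03    0.0483] F [-0.2  0.3 -2.1] ztop 0.0545 slope -0.0045 yaw 81.79 O [ 0.5642 -0.0963]
pin [ 0.6035 -0.0109  0.0406] 420 S [ 0.5536 -0.1552] spanner in stand mm [ 1.9 59.9] tool yaw 81.86
```

Request:
jog_arm(
  series=[
    [[0, -1.9, 5, 0, 0, 0, 5], [0, 0, 10, 0, 0, 0, 5], [0, 0, 7, 0, 0, 0, 5], [0, 0, 2.5, 0, 0, 0, 5], [-5, 0, 0, 0, 0, 0, 5], [-5, 0, 0, 0, 0, 0, 5], [-5, 0, 0, 0, 0, 0, 5], [0, 0, 0, 0, 0, 0, 5], [0, 0, 0, 0, 0, 0, 5], [0, 0, 0, 0, 0, 0, 5]],
  ],
)

```text
time_s: 8.35
eef_pos: [0.5702, -0.0449, 0.0229]
eef_rot: [0.001, 0.756, 0.655, 0.0]
wrist_force: [0.1, 0.9, 4.7]
opening: 0.185
grasp_force: 60.0
```

```bash
python3 -c "
from m import *; measure('w4')"
```

```text
w4 TCP [ 0.5703 -0.0448  0.0229] F [0.1 0.4 5.8] ztop 0.0292 slope -0.0017 yaw 81.73 O [ 0.5596 -0.111 ]
pin [ 0.6032 -0.011   0.0407] 622 S [ 0.5534 -0.1554] spanner in stand mm [-0.2 44.8] tool yaw 81.86
```

Request:
jog_arm(
  series=[
    [[0, 0, -0.8, 0, 0, 0, 5], [-5, 0, 0, 0, 0, 0, 5], [-5, 0, 0, 0, 0, 0, 5], [-5, 0, 0, 0, 0, 0, 5], [-5, 0, 0, 0, 0, 0, 5], [-5, 0, 0, 0, 0, 0, 5], [-5, 0, 0, 0, 0, 0, 5], [-5, 0, 0, 0, 0, 0, 5], [-5, 0, 0, 0, 0, 0, 5], [0, 0, 0, 0, 0, 0, 5]],
  ],
)

```text
time_s: 9.4
eef_pos: [0.5638, -0.0849, 0.0232]
eef_rot: [0.0, 0.756, 0.655, -0.0]
wrist_force: [1.5, -0.1, -2.7]
opening: 0.185
grasp_force: 59.1
```

```bash
python3 -c "
from m import *; measure('w5')"
```

```text
w5 TCP [ 0.5638 -0.0846  0.0232] F [ 0.5 -0.2 -1.9] ztop 0.0293 slope -0.0023 yaw 82.13 O [ 0.5538 -0.1508]
pin [ 0.6031 -0.0118  0.0409] 798 S [ 0.5533 -0.1561] spanner in stand mm [-0.2  5.3] tool yaw 81.83
```

Request:
jog_arm(
  series=[
    [[-3, 0, 0, 0, 0, 0, 5], [-2.5, 0, 0, 0, 0, 0, 5], [0, 0, 0.5, 0, 0, 0, 5], [0, 0, 0, 0, 0, 0, 5], [0, 0, 0, 0, 0, 0, 36], [0, 0, 0, 0, 0, 0, 36], [0, 0, 0, 0, 0, 0, 36], [0, 0, 0, 0, 0, 0, 36], [0, 0, 0, 0, 0, 0, 36], [0, 0, 0, 0, 0, 0, 36]],
  ],
)

```text
time_s: 10.45
eef_pos: [0.563, -0.0894, 0.0227]
eef_rot: [-0.0, 0.755, 0.655, -0.0]
wrist_force: [0.4, 0.3, 0.3]
opening: 0.422
grasp_force: 0.0
```

```bash
python3 -c "
from m import *; measure('w6')
t=ctrl.camera('top'); np.save('/tmp/top3.npy',t)
w=cv2.imread('pics/w6.png'); a=cv2.resize(t['frame'][130:205,225:375],(512,256),interpolation=cv2.INTER_CUBIC)[:216]
cv2.imwrite('pics/w6b.png',np.vstack([w,a])); print(ctrl.get_obs()['grasp_force'])"
```

```text
w6 TCP [ 0.563  -0.0893  0.0227] F [1.  0.1 0.1] ztop 0.0292 slope -0.0005 yaw 82.21 O [ 0.5532 -0.1556]
pin [ 0.6031 -0.0118  0.0408] 828 S [ 0.5532 -0.1561] spanner in stand mm [-0.1  0.5] tool yaw 81.87
0.0
```

View pics/w6b.png

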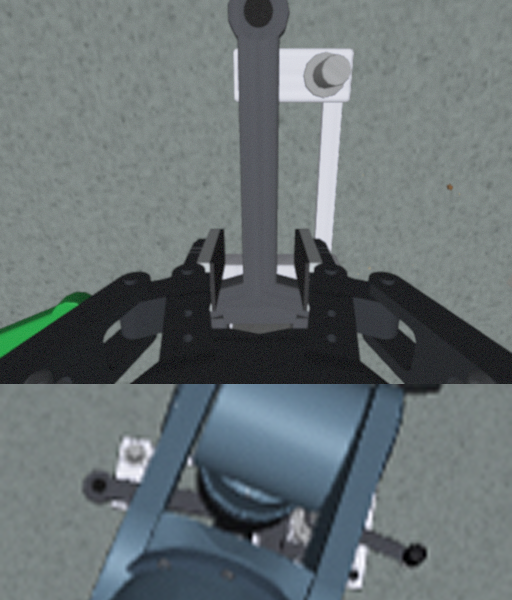

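The spanner is seated at stand (-0.1, +0.5) mm, flat, and the fingers are open on either side of the handle. The pin shows at (330,73), right of the handle. Next I lift straight up, shut the fingers and go to the push side of the knob.

Request:
jog_arm(
  series=[
    [[0, 0, -10, 0, 0, 0, 36], [0, 0, -30, 0, 0, 0, 36], [0, 0, -45, 0, 0, 0, 20], [0, 0, -45, 0, 0, 0, 0], [-36.6, 1.4, 0, 0, 0, 0, 0], [-36.6, 1.4, 0, 0, 0, 0, 0], [-36.6, 1.4, 0, 0, 0, 0, 0], [-36.6, 1.4, 0, 0, 0, 0, 0], [0, 0, 0, 0, 0, -0.144, 0], [0, 0, 0, 0, 0, -0.144, 0]],
  ],
)

```text
time_s: 11.55
eef_pos: [0.5476, -0.2367, 0.1535]
eef_rot: [0.0, 0.652, 0.758, 0.0]
wrist_force: [0.8, 0.3, -1.2]
opening: 0.001
grasp_force: 0.0
```

Request:
jog_arm(
  series=[
    [[0, 0, 0, 0, 0, -0.144, 0], [0, 0, 0, 0, 0, -0.144, 0], [0, 0, 0, 0, 0, -0.144, 0], [0, 0, 0, 0, 0, -0.144, 0], [0, 0, 0, 0, 0, -0.144, 0], [0, 0, 0, 0, 0, -0.144, 0], [0, 0, 0, 0, 0, -0.148, 0], [0, 0, 0, 0, 0, 0, 0], [0, 0, 0, 0, 0, 0, 0], [0, 0, 0, 0, 0, 0, 0]],
  ],
)

```text
time_s: 12.55
eef_pos: [0.5479, -0.2351, 0.153]
eef_rot: [0.0, 0.206, 0.978, -0.0]
wrist_force: [-0.1, 0.2, -0.3]
opening: -0.0
grasp_force: 0.0
```

```bash
cat >> m.py <<'E'
def knob(tag,S=(.5532,-.1561)):
    c=ctrl.camera('wrist'); np.save(f'/tmp/{tag}.npy',c); cv2.imwrite(f'pics/{tag}.png',c['frame']); P=cloud(c)
    e,Rt,o=tool(); print('TCP',e.round(4),'yaw',np.degrees(np.arctan2(Rt[1,0],Rt[0,0])).round(2),'F',o['wrist_force'].round(1))
    rr=np.hypot(P[...,0]-S[0],P[...,1]-S[1])
    g=c['frame'].mean(2)
    m=(rr>.06)&(rr<.09)&(abs(P[...,2]-.0775)<.003)&(P[...,1]<-.12)
    n,l,s,ce=cv2.connectedComponentsWithStats(m.astype(np.uint8))
    for i in range(1,n):
        if s[i,4]>40:
            q=P[l==i].mean(0); d=q[:2]-np.array(S); print('blob',s[i].tolist(),q.round(4),'r',np.hypot(*d).round(4),'angle cw from -y',np.radians(-98.3-np.degrees(np.arctan2(d[1],d[0]))).round(3))
    m=(rr<.02)&(abs(P[...,2]-.074)<.004)
    if m.sum()>30: print('stud',P[m].mean(0).round(4),m.sum())
E
python3 -c "
from m import *; knob('w7')"
```

```text
TCP [ 0.5479 -0.2351  0.1529] yaw 156.22 F [-0.4  0.1  0.4]
blob [251, 157, 20, 19, 289] [ 0.5236 -0.2243  0.0783] r 0.0743 angle cw from -y 0.264
stud [ 0.5535 -0.1565  0.0746] 506
```

Request:
jog_arm(
  series=[
    [[0, 0, 30, 0, 0, 0, 0], [0, 0, 35, 0, 0, 0, 0], [0, 0, 26, 0, 0, 0, 0], [0, 0, 0, 0, 0, 0, 0], [4, 0, 0, 0, 0, 0, 0], [4, 0, 0, 0, 0, 0, 0], [3.8, -0.8, 0, 0, 0, 0.05, 0], [3.8, -0.8, 0, 0, 0, 0.05, 0], [3.8, -0.8, 0, 0, 0, 0.05, 0], [0, 0, 0, 0, 0, 0, 0]],
  ],
)

```text
time_s: 13.6
eef_pos: [0.5302, -0.2298, 0.0639]
eef_rot: [0.002, 0.278, 0.961, -0.001]
wrist_force: [0.8, -0.2, -0.2]
opening: -0.001
grasp_force: 0.5
```

```bash
python3 -c "
from m import *; knob('w8')
t=ctrl.camera('top'); cv2.imwrite('pics/top4.png',np.vstack([cv2.imread('pics/w8.png'),cv2.resize(t['frame'][130:205,225:375],(512,256),interpolation=cv2.INTER_CUBIC)[:216]]))"
```

```text
TCP [ 0.5302 -0.2298  0.0637] yaw 147.8 F [ 0.5 -0.1 -0.2]
blob [246, 203, 32, 36, 852] [ 0.5144 -0.2198  0.0781] r 0.0746 angle cw from -y 0.403
blob [274, 239, 15, 7, 72] [ 0.529  -0.2178  0.0775] r 0.0663 angle cw from -y 0.229
blob [231, 240, 15, 7, 77] [ 0.518  -0.2351  0.0776] r 0.0864 angle cw from -y 0.274
stud [ 0.5522 -0.1567  0.0746] 1255
```

View pics/top4.png

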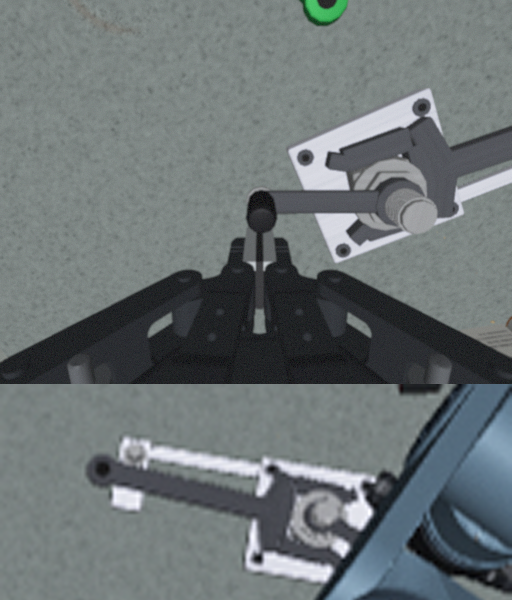

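The wrist view shows the shut fingers squarely behind the knob at (261,210), the lever turning, and the spanner seated on the nut. In the top crop the handle has come up to the pin. Continuing the arc.

Request:
jog_arm(
  series=[
    [[3.8, -0.8, 0, 0, 0, 0.05, 0], [3.8, -0.8, 0, 0, 0, 0.05, 0], [3.8, -0.8, 0, 0, 0, 0.05, 0], [3.8, -0.8, 0, 0, 0, 0.05, 0], [3.8, -0.8, 0, 0, 0, 0.05, 0], [3.8, -0.8, 0, 0, 0, 0.05, 0], [3.8, -0.8, 0, 0, 0, 0.05, 0], [3.8, -0.8, 0, 0, 0, 0.05, 0], [3.8, -0.8, 0, 0, 0, 0.05, 0], [3.8, -0.8, 0, 0, 0, 0.05, 0]],
  ],
)

```text
time_s: 14.7
eef_pos: [0.4982, -0.2093, 0.0632]
eef_rot: [0.002, 0.507, 0.862, -0.001]
wrist_force: [0.6, -2.8, 2.5]
opening: 0.001
grasp_force: 1.6
```

```bash
python3 -c "
from m import *; knob('w9')"
```

```text
TCP [ 0.4977 -0.2087  0.063 ] yaw 118.92 F [ 1.  -3.5  1.2]
blob [246, 204, 31, 36, 858] [ 0.4891 -0.1937  0.0781] r 0.0743 angle cw from -y 0.896
blob [231, 240, 15, 8, 81] [ 0.4849 -0.2087  0.0776] r 0.0862 angle cw from -y 0.77
blob [275, 241, 14, 6, 72] [ 0.503  -0.1986  0.0777] r 0.0658 angle cw from -y 0.723
stud [ 0.5521 -0.1559  0.0746] 1266
```

Request:
jog_arm(
  series=[
    [[3.8, -0.8, 0, 0, 0, 0.05, 0], [3.8, -0.8, 0, 0, 0, 0.05, 0], [2.3, -0.5, 0, 0, 0, 0.03, 0], [1.9, -0.4, 0, 0, 0, 0.025, 0], [0, 0, 0, 0, 0, 0, 0], [0, 0, 0, 0, 0, 0, 0], [0, 0, 0, 0, 0, 0, 0], [0, 0, 0, 0, 0, 0, 0], [0, 0, 0, 0, 0, 0, 0], [0, 0, 0, 0, 0, 0, 0]],
  ],
)

```text
time_s: 15.75
eef_pos: [0.4898, -0.1984, 0.0617]
eef_rot: [0.0, 0.572, 0.82, 0.0]
wrist_force: [1.4, -2.7, 2.3]
opening: 0.003
grasp_force: 1.4
```

```bash
python3 -c "
from m import *; knob('w10')"
```

```text
TCP [ 0.4898 -0.1983  0.0617] yaw 110.23 F [ 2.1 -2.9  2.2]
blob [246, 205, 32, 36, 882] [ 0.4834 -0.1817  0.0781] r 0.0743 angle cw from -y 1.075
blob [231, 241, 14, 9, 85] [ 0.477  -0.1959  0.0775] r 0.086 angle cw from -y 0.944
blob [275, 241, 15, 8, 78] [ 0.4964 -0.1888  0.0778] r 0.0656 angle cw from -y 0.903
stud [ 0.5521 -0.1556  0.0746] 1279
```

Request:
jog_arm(
  series=[
    [[1.9, -0.4, 0, 0, 0, 0.025, 0], [1.9, -0.4, 0, 0, 0, 0.025, 0], [1.9, -0.4, 0, 0, 0, 0.025, 0], [1.9, -0.4, 0, 0, 0, 0.025, 0], [0, 0, 0, 0, 0, 0, 0], [0, 0, 0, 0, 0, 0, 0], [0, 0, 0, 0, 0, 0, 0], [0, 0, 0, 0, 0, 0, 0], [0, 0, 0, 0, 0, 0, 0], [0, 0, 0, 0, 0, 0, 0]],
  ],
)

```text
time_s: 16.8
eef_pos: [0.4861, -0.1921, 0.0618]
eef_rot: [0.001, 0.613, 0.79, -0.0]
wrist_force: [3.1, -3.8, 0.8]
opening: 0.002
grasp_force: 2.5
```

```bash
python3 -c "
from m import *; knob('w11')"
```

```text
TCP [ 0.4861 -0.1921  0.0618] yaw 104.43 F [ 3.1 -4.4 -0.3]
blob [246, 206, 32, 35, 869] [ 0.4814 -0.1751  0.0781] r 0.0743 angle cw from -y 1.167
blob [231, 241, 14, 8, 82] [ 0.4737 -0.1885  0.0775] r 0.0859 angle cw from -y 1.04
blob [275, 241, 14, 8, 80] [ 0.4933 -0.1834  0.0777] r 0.0658 angle cw from -y 0.998
stud [ 0.5522 -0.1554  0.0745] 1281
```

Request:
jog_arm(
  series=[
    [[1.5, -0.2, 0, 0, 0, 0.01, 0], [1.5, -0.2, 0, 0, 0, 0.01, 0], [1.5, -0.2, 0, 0, 0, 0.01, 0], [0, 0, 0, 0, 0, 0, 0], [0, 0, 0, 0, 0, 0, 0], [0, 0, 0, 0, 0, 0, 0], [0, 0, 0, 0, 0, 0, 0], [0, 0, 0, 0, 0, 0, 0], [0, 0, 0, 0, 0, 0, 0], [0, 0, 0, 0, 0, 0, 0]],
  ],
)

```text
time_s: 17.85
eef_pos: [0.4854, -0.1903, 0.0624]
eef_rot: [0.003, 0.624, 0.781, -0.001]
wrist_force: [4.8, -13.7, -3.2]
opening: -0.0
grasp_force: 6.7
```

```bash
python3 -c "
from m import *; knob('w12')"
```

```text
TCP [ 0.4854 -0.1903  0.0624] yaw 102.7 F [  5.3 -12.8  -2.8]
blob [245, 206, 32, 34, 842] [ 0.4811 -0.1737  0.0782] r 0.0742 angle cw from -y 1.187
blob [231, 241, 14, 7, 76] [ 0.473  -0.1863  0.0779] r 0.0856 angle cw from -y 1.066
blob [275, 241, 14, 7, 72] [ 0.493  -0.1818  0.0775] r 0.0654 angle cw from -y 1.022
stud [ 0.5522 -0.1553  0.0746] 1279
```

View pics/w12.png

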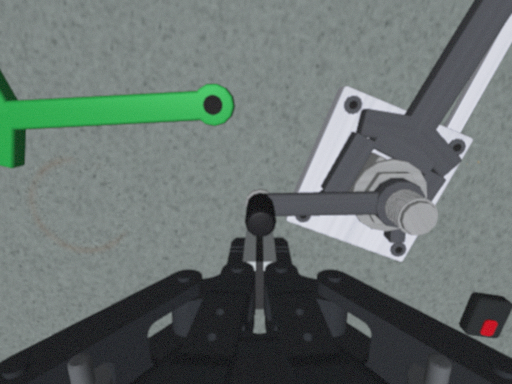

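The view shows the knob at (261,215) pressed hard against the stop (about 14 N at a total angle of 1.19 rad), with the spanner still round the nut and its handle to the pin. I'll back off, lift, and look at the spanner.

Request:
jog_arm(
  series=[
    [[-8, 0, 0, 0, 0, 0, 0], [-10, 0, 0, 0, 0, 0, 0], [0, 0, -40, 0, 0, 0, 0], [0, 0, -45, 0, 0, 0, 0], [0, 0, -15, 0, 0, 0, 0], [24, 25.7, 0, 0, 0, 0, 36], [24, 25.7, 0, 0, 0, 0, 36], [24, 25.7, 0, 0, 0, 0, 36], [24, 25.7, 0, 0, 0, 0, 36], [0, 0, 0, 0, 0, 0.114, 36]],
  ],
)

```text
time_s: 18.9
eef_pos: [0.5678, -0.0849, 0.1609]
eef_rot: [-0.001, 0.667, 0.745, 0.0]
wrist_force: [-0.9, -0.2, -0.2]
opening: 0.42
grasp_force: 0.0
```

Request:
jog_arm(
  series=[
    [[0, 0, 0, 0, 0, 0.114, 36], [0, 0, 0, 0, 0, 0.114, 36], [0, 0, 0, 0, 0, 0.114, 36], [0, 0, 0, 0, 0, 0, 36], [0, 0, 0, 0, 0, 0, 36], [0, 0, 0, 0, 0, 0, 36], [0, 0, 0, 0, 0, 0, 36], [0, 0, 0, 0, 0, 0, 36], [0, 0, 0, 0, 0, 0, 36], [0, 0, 0, 0, 0, 0, 36]],
  ],
)

```text
time_s: 19.9
eef_pos: [0.5672, -0.0887, 0.1617]
eef_rot: [0.0, 0.784, 0.62, -0.0]
wrist_force: [0.1, -0.5, -1.2]
opening: 0.419
grasp_force: 0.0
```

```bash
cat >> m.py <<'E'
def lying(tag,ztop,y0=.1724):
    """spanner lying loose: handle line from depth/colour, hole centre, origin"""
    c=ctrl.camera('wrist'); np.save(f'/tmp/{tag}.npy',c); cv2.imwrite(f'pics/{tag}.png',c['frame']); P=cloud(c)
    e,Rt,o=tool(); g=c['frame'].mean(2); X=(P[...,:2]-e[:2])@Rt[:2,0]; Y=(P[...,:2]-e[:2])@Rt[:2,1]
    m=(abs(P[...,2]-ztop)<.006)&(X>.015)&(X<.085)&(abs(Y)<.03)&(g<110)
    A=[]
    for r in range(384):
        x=np.nonzero(m[r])[0]
        if len(x)>8: A.append(plane(c,[((x.min()+x.max())/2,r)],ztop)[0][:2])
    A=np.array(A); c0=A.mean(0); u=np.linalg.svd(A-c0)[2][0]; u*=np.sign(u@Rt[:2,0])
    d=(P[...,:2]-c0)@u; n=abs((P[...,:2]-c0)@np.array([u[1],-u[0]]))
    hm=(g<45)&(n<.008)&(d>.02)&(d<.16); yy,xx=np.nonzero(hm); H=plane(c,[(xx.mean(),yy.mean())],ztop)[0][:2]
    O=c0+u*((H-c0)@u-y0); G=O+u*.067; yaw=np.degrees(np.arctan2(u[1],u[0]))
    print('rows',len(A),'hole px',xx.mean().round(1),yy.mean().round(1),hm.sum(),'ztop',np.median(P[m][:,2]).round(4),'yaw',yaw.round(2),'O',O.round(4),'grip',G.round(4))
    goto([*G,.0225],yaw)
    p=(.6033,-.0115); m=(np.hypot(P[...,0]-p[0],P[...,1]-p[1])<.012)&(abs(P[...,2]-.04)<.005)
    if m.sum()>20: print('pin',P[m].mean(0).round(4),m.sum())
E
python3 -c "
from m import *; lying('w13',.028); knob('w13b')
o=ctrl.get_obs(); print(o['opening'])"
```

```text
rows 79 hole px 263.5 61.7 91 ztop 0.0293 yaw 76.11 O [ 0.5536 -0.1552] grip [ 0.5697 -0.0901]
shift mm [ -0.9   2.8 139.2] rz 0.01 yaw now 76.66 tilt z [0.0001 0.    ]
pin [ 0.6039 -0.0122  0.0412] 164
TCP [ 0.5672 -0.0886  0.1617] yaw 76.66 F [ 0.5 -0.3 -0.7]
stud [ 0.5547 -0.1547  0.0744] 351
0.4236121296098466
```

The spanner is still seated within about 1 mm and turned 0.10 rad onto the pin. Gripping it to take it off.

Request:
jog_arm(
  series=[
    [[-0.9, 2.8, 30, 0, 0, 0.01, 36], [0, 0, 40, 0, 0, 0, 36], [0, 0, 40, 0, 0, 0, 36], [0, 0, 20, 0, 0, 0, 36], [0, 0, 9, 0, 0, 0, 36], [0, 0, 0, 0, 0, 0, 36], [0, 0, 0, 0, 0, 0, 5], [0, 0, 0, 0, 0, 0, 5], [0, 0, 0, 0, 0, 0, 5], [0, 0, 0, 0, 0, 0, 5]],
  ],
)

```text
time_s: 21.0
eef_pos: [0.5705, -0.0905, 0.0245]
eef_rot: [0.001, 0.788, 0.616, 0.0]
wrist_force: [-3.3, -1.3, 6.6]
opening: 0.179
grasp_force: 58.9
```

Request:
jog_arm(
  series=[
    [[0, 0, 0, 0, 0, 0, 5], [0, 0, -0.6, 0, 0, 0, 5], [3, 0, 0, 0, 0, 0, 5], [5, 0, 0, 0, 0, 0, 5], [5, 0, 0, 0, 0, 0, 5], [5, 0, 0, 0, 0, 0, 5], [5, 0, 0, 0, 0, 0, 5], [5, 0, 0, 0, 0, 0, 5], [5, 0, 0, 0, 0, 0, 5], [0, 0, 0, 0, 0, 0, 5]],
  ],
)

```text
time_s: 22.0
eef_pos: [0.5785, -0.0583, 0.0245]
eef_rot: [0.001, 0.787, 0.616, 0.0]
wrist_force: [-3.0, -2.8, 6.4]
opening: 0.176
grasp_force: 59.5
```

Request:
jog_arm(
  series=[
    [[6, -0.5, 0, 0, 0, 0, 5], [6, -0.5, 0, 0, 0, 0, 5], [6, -0.5, 0, 0, 0, 0, 5], [6, 0, 0, 0, 0, 0, 5], [6, 0, 0, 0, 0, 0, 5], [0, 0, -10, 0, 0, 0, 5], [0, 0, -30, 0, 0, 0, 5], [0, 0, -40, 0, 0, 0, 5], [0, 0, -20, 0, 0, 0, 5], [0, 0, 0, 0, 0, 0, 5]],
  ],
)

```text
time_s: 23.0
eef_pos: [0.5858, -0.0288, 0.1271]
eef_rot: [0.003, 0.788, 0.616, 0.002]
wrist_force: [-0.6, 1.1, -1.9]
opening: 0.178
grasp_force: 59.0
```

```bash
python3 - <<'E'
from m import *
measure('w14')
t=ctrl.camera('top'); np.save('/tmp/top5.npy',t); P=cloud(t)
S=np.array([.5516,-.1573])
m=(np.hypot(P[...,0]-S[0],P[...,1]-S[1])<.09)&(np.hypot(P[...,0]-S[0],P[...,1]-S[1])>.06)&(abs(P[...,2]-.0775)<.008)
d=P[m].mean(0)[:2]-S; print('knob',m.sum(),P[m].mean(0),np.radians(-98.3-np.degrees(np.arctan2(d[1],d[0]))))
a=cv2.resize(t['frame'][100:220,100:370],(780,347),interpolation=cv2.INTER_CUBIC); cv2.imwrite('pics/top5.png',a)
E
```

```text
w14 TCP [ 0.5842 -0.0285  0.1246] F [-0.8  0.3 -2.7] ztop 0.1319 slope -0.0003 yaw 76.32 O [ 0.5691 -0.0938]
pin [ 0.6068 -0.0121  0.041 ] 76 S [ 0.557  -0.1564] spanner in stand mm [ 2.9 63.7] tool yaw 76.08
knob 27 [ 0.47982665 -0.17657069  0.07697592] 1.1636266267257693
```

View pics/top5.png

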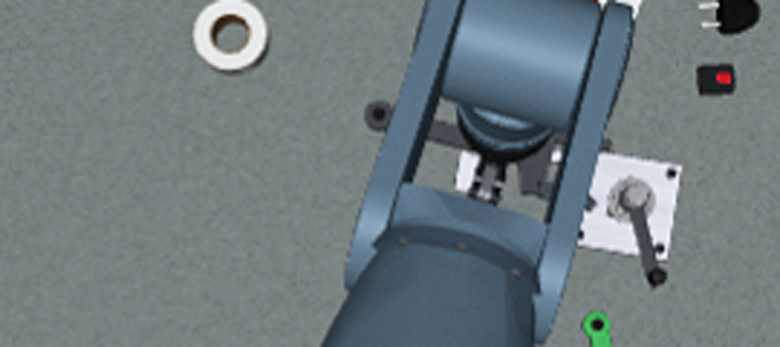

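The top crop shows the lever moved round, with the knob at (655,275) and the total angle still 1.16 rad. The spanner is held clear beside the stand. I'll carry it back to its free spot and lay it down.

Request:
jog_arm(
  series=[
    [[35.5, -17.3, 0, 0, 0, 0, 5], [35.5, -17.3, 0, 0, 0, 0, 5], [35.5, -17.3, 0, 0, 0, 0, 5], [35.5, -17.3, 0, 0, 0, 0, 5], [35.5, -17.3, 0, 0, 0, 0, 5], [35.5, -17.3, 0, 0, 0, 0, 5], [35.5, -17.3, 0, 0, 0, 0, 5], [35.5, -17.3, 0, 0, 0, 0, 5], [0, 0, 20, 0, 0, 0, 5], [0, 0, 20, 0, 0, 0, 5]],
  ],
)

```text
time_s: 24.1
eef_pos: [0.5155, 0.2816, 0.0808]
eef_rot: [-0.001, 0.787, 0.617, -0.001]
wrist_force: [-0.7, -0.7, -1.8]
opening: 0.18
grasp_force: 59.0
```

Request:
jog_arm(
  series=[
    [[0, 0, 25, 0, 0, 0, 5], [0, 0, 25, 0, 0, 0, 5], [0, 0, 15, 0, 0, 0, 5], [0, 0, 6, 0, 0, 0, 5], [0, 0, 3, 0, 0, 0, 5], [0, 0, 2, 0, 0, 0, 5], [0, 0, 0, 0, 0, 0, 5], [0, 0, 0, 0, 0, 0, 5], [0, 0, 0, 0, 0, 0, 5], [0, 0, 0, 0, 0, 0, 5]],
  ],
)

```text
time_s: 25.1
eef_pos: [0.5185, 0.2807, 0.0085]
eef_rot: [0.0, 0.788, 0.616, 0.001]
wrist_force: [-1.5, -0.5, 5.9]
opening: 0.181
grasp_force: 60.1
```

Request:
jog_arm(
  series=[
    [[0, 0, 0, 0, 0, 0, 20], [0, 0, 0, 0, 0, 0, 40], [0, 0, 0, 0, 0, 0, 50], [0, 0, 0, 0, 0, 0, 50], [0, 0, -10, 0, 0, 0, 50], [0, 0, -30, 0, 0, 0, 50], [0, 0, -45, 0, 0, 0, 50], [0, 0, -45, 0, 0, 0, 50], [0, 0, -20, 0, 0, 0, 50], [0, 0, 0, 0, 0, 0, 50]],
  ],
)

```text
time_s: 26.1
eef_pos: [0.5202, 0.2813, 0.1626]
eef_rot: [0.002, 0.788, 0.616, 0.004]
wrist_force: [0.5, 0.3, 1.0]
opening: 0.587
grasp_force: 0.0
```

```bash
python3 - <<'E'
from m import *
lying('w15',.012)
t=ctrl.camera('top'); P=cloud(t); S=np.array([.5516,-.1573]); rr=np.hypot(P[...,0]-S[0],P[...,1]-S[1])
m=(rr<.09)&(rr>.06)&(abs(P[...,2]-.0775)<.008)
d=P[m].mean(0)[:2]-S; print('knob',m.sum(),np.radians(-98.3-np.degrees(np.arctan2(d[1],d[0]))))
a=cv2.resize(t['frame'][140:200,285:360],(600,480),interpolation=cv2.INTER_CUBIC)
w=cv2.resize(cv2.imread('pics/w15.png')[:250],(240,117)); out=np.zeros((597,600,3),np.uint8); out[:480]=a; out[480:,:240]=w; cv2.imwrite('pics/fin.png',out)
c=np.load('/tmp/w15.npy',allow_pickle=True).item(); Q=cloud(c); g=c['frame'].mean(2); m=blob((g<100)&(g>55),(256,150)); pts=Q[m]; A=np.c_[pts[:,:2],np.ones(len(pts))]; print('plane',np.linalg.lstsq(A,pts[:,2],rcond=None)[0],np.median(pts[:,2]))
E
```

```text
rows 74 hole px 255.3 65.3 84 ztop 0.0133 yaw 76.48 O [0.5024 0.2155] grip [0.518  0.2807]
shift mm [ -0.5  -1.1 137.3] rz -0.007 yaw now 76.08 tilt z [0.0044 0.0013]
knob 27 1.1652616907780473
plane [ 0.02244257  0.0337056  -0.0063729 ] 0.013246235959419317
```

View pics/fin.png

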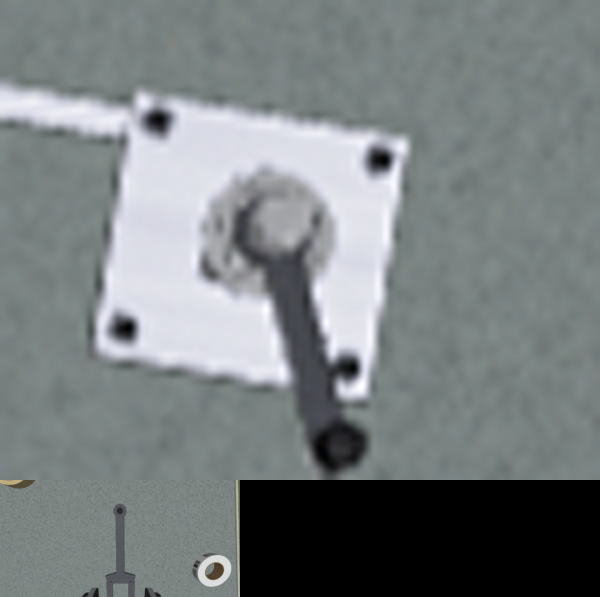

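The spanner lies on the free worktop and the lever is tight at 1.165 rad total, of which the setting nut is about 0.17. I'll check flatness without the finger pixels, then hand in.

```bash
python3 - <<'E'
from m import *
c=np.load('/tmp/w15.npy',allow_pickle=True).item(); Q=cloud(c); g=c['frame'].mean(2); m=blob((g<100)&(g>55),(256,150))&(Q[...,2]<.022)&(Q[...,2]>.006)
p=Q[m]; s=np.linalg.lstsq(np.c_[p[:,:2],np.ones(len(p))],p[:,2],rcond=None)[0]; print(m.sum(),s)
if np.hypot(*s[:2])<.03: print(ctrl.get_obs()['wrist_force'], ctrl.hand_in())
E
```

```text
4814 [0.00146498 0.00132536 0.01203517]
the job is handed in; nothing more can be done
[-0.12001398 -0.19445273 -0.75844354] None
```

The job is handed in, result not shown: the lock nut came hard up and was pressed at about 14 N, the setting nut is an estimated 0.17 rad from zero (limit 0.35), and the spanner lies flat on the worktop about 0.37 m from the stud.

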